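# Snap the lid of the clay box shut

### The job

The clay box has been left half open and the clay will dry out. Without gripping anything, push its hinged lid down with the fingertips and press the three raised rim flaps (front, left and right) until each one snaps shut under the lip of the box. Let the box stand where it is, neither lifted nor dragged, do not pull the lid further open, leave the things around it alone, and finish clear of everything.

Things in the scene. Friction and masses are not known exactly. Their poses are not given: they have to be found in the camera images.
- clay_box: White clay-keeping box, teal lid, loose on the table; 153 x 193 mm at the lip, 67 mm high with the lid shut, about 1.1 kg. Origin: under its middle, on the table. x points from the front to the hinge edge (roughly away from the robot), y to its left, z up. In this frame (mm): hinge line along y at x 77, z 65; middles of the flaps once snapped: (-71, 0), (-1, 90), (-1, -90), top at z 67.
- lid (a joint): Opening angle of the lid, rad: 0 shut, growing as its front edge rises (up to 1.2); starts between 0.25 and 0.7. The hinge is stiff, so the lid stays where it is left; 1 to 2 N down on its middle closes it. A flap can snap only with the lid shut.
- rim_front (a joint): Front flap, pressed down, rad: 0 standing up from the lid (outer edge 9 mm high), 0.38 level with the lid's face, about 0.35 once snapped. It springs up again unless it has snapped. With the lid shut, about 11 N on its middle snaps it. A teal strip along the lid's front edge, 25 mm wide from film hinge to outer edge, 146 mm long, 3 mm thick; its 13 mm hanging skirt hooks under the box's lip.
- rim_left (a joint): The same for the left flap (+y side of the box), 25 mm wide, 105 mm long.
- rim_right (a joint): The same for the right flap (-y side of the box), 25 mm wide, 105 mm long.
- press_front (a point): Middle of the top face of the front flap, 15 mm from its film hinge towards the outer edge, where five small ribs mark it; moves with lid and flap.
- press_left (a point): The same point on the left flap.
- press_right (a point): The same point on the right flap.
- lid_panel (a point): Point on the top face of the lid's stiff middle panel, on its centre line, 35 mm behind the front flap's film hinge and 98 mm from the lid's hinge line; moves with the lid.
- water_cup: White enamel-look cup with a blue rim, 69 mm across, 73 mm high, standing behind the box; origin under its middle. Leave alone.
- loop_tool: Wooden-handled double-ended loop tool, 197 mm long, 19 mm wide, 11 mm high, lying behind the box; origin under its middle. Leave alone.
- white_strip: Strip of white hardened clay leaves, 135 x 25 x 9 mm, lying to the right of the box; origin under its middle. Leave alone.

How it is judged:
By the outcome, as a careful person would: the job done as asked, in the order asked, and still so for the second after the job is handed in, with the robot touching nothing.
It also fails if it takes over 51 s, if anything falls off the work surface, if the arm or the gripper's body presses on something with over 40 N, if the wrist force passes 120 N, or if a joint passes its speed limit or range.

### The arm

A 6-joint arm with a two-finger parallel gripper is mounted at the origin on a cart in front of the work surface, level with it; the furniture and walls round the work are solid. World frame = base frame: x ahead of the robot, y to its left, z up, the work surface at z = 0. Lengths are in mm, angles in rad, forces in N, time in s.
With the tool pointing down it reaches from about 275 to 1000 mm from the base axis. Payload 8.4 kg.
Tool frame: the origin (TCP) lies on the centre line of the jaws, within the pads' length; the fingertips stand 14 mm ahead of it and the grasp point (between the pads) lies 5 mm behind it; z points along the fingers, y is the line along which they close (so a half turn about z gives the same grasp; the last joint's range is limited). The gripper opens to 85 mm and grips with 20 to 120 N. Pads are 22 mm wide; open, the fingers measure 114 mm over their backs; the gripper's body (76 mm by 85 mm) begins 54 mm behind the grasp point. The pads swing forward as they close: fully open they stand 13 mm farther back than shut.
Start: joints at [1.106, 0.353, 1.633, -0, 1.155, -0.002], TCP at [279.034, 559.257, 245.281] pointing down, gripper open.
Joint ranges: [-2.63, 2.63], [-0.92, 2.1], [0.06, 2.66], [-1.3, 4.44], [0, 2.69], [-3.02, 3.02]. Speed limits (rad/s): [2.22, 2.22, 2.79, 3.14, 3.14, 3.14].

### API

Orientations are given as [roll, pitch, yaw] about the fixed x, y, z axes, in that order (R = Rz(yaw) Ry(pitch) Rx(roll)).
In Python, from rig import r gives the robot as it stands.
- The arm moves only by the tool step_arm, never from a script. Its argument "plan" is text: rows parted by semicolons, each of 7 numbers parted by spaces: the turn, a rotation vector about the world's x, y, z in degrees, then the shift along the world's x, y, z in mm, then the closure in counts, from 0 (fully open) to 255 (shut). In form: rx ry rz x y z hand; .... A call has 1 to 8 rows; each row is the pose to reach, as a shift and turn from the pose commanded when the call began; what a row does not reach only later rows make up. A row lasts 1/10 s, in which the tool goes at most 50 mm and 8.59 degrees, less where a joint would pass 70% of its speed; a pose out of reach is approached as far as the arm can. A call with a gripper value outside its range is refused whole. The fingers move at their own pace and stop on an object; "force" is the grip in N (left out, the last holds). Time passes only in rows, so rows that repeat a pose let the fingers close. It gives the time, the measured TCP pose, the force, the opening and the grip force at its end, in the units of the state.
- r.sense(): the state, without advancing time (a new reading comes with each control period).
- r.grab_frame(name): name is "side" or "top" or "wrist"; returns (picture, depth): 384x512x3 uint8, red, green, blue; 384x512 float32, mm along the optical axis (not along the pixel's ray), 0 where there is no reading.
- r.get_calibration(name): a dict with "K" (3x3 intrinsics, pixels), "world_from_camera" (4x4, takes a point from camera to world coordinates). Camera axes: x right, y down, z forward; pixel columns grow to the right and rows downward; lengths in mm; the calibration is good to about 2 mm. A picture is of the moment at which its call begins: read the wrist's pose just before it. get_calibration takes no time and is no camera call; for the wrist camera it gives the pose at the moment of the call.
- r.sign_off(): hands the job in; it is judged then, once.
The state is a dict: "clock": time; "qpos": joint angles; "qvel": joint speeds; "joint_efforts": joint torques, N m; "eef_pos": TCP position; "tcp_rot": TCP orientation; "contact_force": force on the tool from outside, world axes, zero at the start; "wrist_torque": the same for the moment, N m; "opening": opening from 0.0 (shut) to 1.0 (fully open); "grasp_force": force on a finger pad.
Only numpy, scipy, OpenCV 4.12 (cv2) and the standard library are available. Lean on these libraries where they do the work, as an engineer would, in place of code of your own. Each camera call takes 0.05 s, during which the arm holds its last target. There are 200 camera calls.

## Working session

There is one attempt and no reset: what is moved stays moved. The work goes in short steps, Python scripts to look and compute and a tool call to move; the robot and the scene stay as the last step left them, time stands still between calls to the robot, and variables do not carry over. Pictures are saved under pics/ and viewed, at most 10 in all, crops included, and the job is handed in when it is done.

Besides the shell and the picture viewer there is one more tool, called after "Request:" as name(argument=value, ...), one argument or row to a line, values as JSON. step_arm: Moves the arm, as the interface text tells. Its arguments: {"type":"object","properties":{"plan":{"type":"string"},"force":{"type":"number"}},"required":["plan"]}

```bash
mkdir -p pics; ls; cat > h.py <<'E'
import numpy as np, cv2
from rig import r
def cloud(name):
    p,d=r.grab_frame(name); c=r.get_calibration(name); K=np.array(c["K"]);T=np.array(c["world_from_camera"])
    v,u=np.mgrid[:d.shape[0],:d.shape[1]]
    P=np.stack([(u-K[0,2])/K[0,0]*d,(v-K[1,2])/K[1,1]*d,d],-1)@T[:3,:3].T+T[:3,3]
    return p,d,P
def teal(p):
    h=cv2.cvtColor(p,cv2.COLOR_RGB2HSV); return cv2.inRange(h,(78,70,40),(105,255,255))>0
E
python3 - <<'E'
from h import *
ims=[]
for n in("top","side"):
    p,d,P=cloud(n); cv2.imwrite(f"pics/{n}0.png",p[...,::-1]); ims.append(p)
    np.savez(f"{n}0.npz",p=p,d=d,P=P)
    m=teal(p)&(d>0); n_,l,s,c=cv2.connectedComponentsWithStats(m.astype(np.uint8)); 
    for i in np.argsort(-s[1:,4])[:3]+1: print(n,s[i],np.percentile(P[l==i],[1,50,99],axis=0).round(0).tolist())
cv2.imwrite("pics/both0.png",cv2.resize(np.hstack(ims)[...,::-1],(800,300)))
print(r.sense())
E
```

```text
pics
top [ 206  172  103   79 5664] [[465.0, 132.0, 66.0], [540.0, 235.0, 110.0], [623.0, 337.0, 147.0]]
top [ 10 161   8   3  12] [[658.0, 865.0, -2.0], [660.0, 872.0, -0.0], [664.0, 880.0, 3.0]]
top [347  34   9   2  11] [[982.0, 9.0, 54.0], [984.0, 22.0, 56.0], [987.0, 28.0, 59.0]]
side [ 194  153   83   70 3365] [[462.0, 127.0, 65.0], [540.0, 222.0, 109.0], [626.0, 334.0, 147.0]]
side [ 71  70  29  29 297] [[369.0, 1004.0, 3.0], [413.0, 1025.0, 26.0], [451.0, 1062.0, 70.0]]
side [444 146  16   8  37] [[1019.0, 37.0, 126.0], [1025.0, 53.0, 141.0], [1028.0, 67.0, 149.0]]
{'clock': 0.1, 'qpos': array([ 1.10558384e+00,  3.53603114e-01,  1.63408452e+00,  2.65609274e-05,
        1.15520922e+00, -2.40041186e-03]), 'qvel': array([-0.00037787, -0.0017914 , -0.00177776, -0.00102224, -0.00170953,
       -0.00041892]), 'joint_efforts': array([-7.98673573e-04, -6.06351542e+01, -3.42815816e+01, -5.06959304e-05,
        3.96438612e-03,  7.71414830e-05]), 'eef_pos': array([278.84211562, 558.87071666, 244.6110264 ]), 'tcp_rot': array([-3.14028852e+00, -2.74165753e-05,  2.67876982e+00]), 'contact_force': array([-0.68436494, -1.06989761,  0.74779753]), 'wrist_torque': array([-0.02730196, -0.03046135, -0.00323579]), 'grasp_force': 0.0, 'opening': 1.0000384753769378}
```

View pics/top0.png

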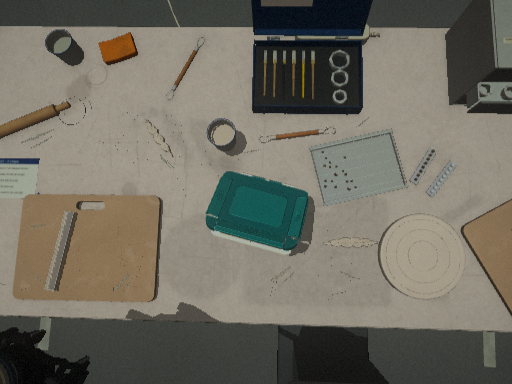

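View pics/side0.png

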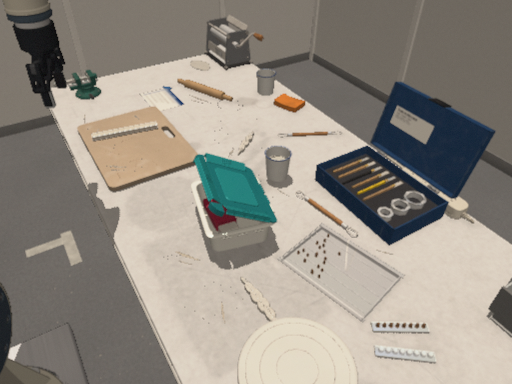

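The top view shows the teal lid at about pixel (258,211) with its front edge raised toward the robot. The cup is behind it at (222,134), the loop tool at (297,134) and the clay strip at (351,242). The side view confirms the lid is half open.

```bash
python3 - <<'E'
from h import *
for n in("top","side"):
    z=np.load(n+"0.npz"); p,d,P=z["p"],z["d"],z["P"]
    m=teal(p)&(d>0)&(abs(P[...,0]-540)<130)&(abs(P[...,1]-235)<150)&(P[...,2]>40)
    Q=P[m]; S=Q[np.linalg.norm(Q-np.median(Q,0),axis=1)<55]
    for _ in range(5):
        c=S.mean(0); nn=np.linalg.svd(S-c)[2][2]; nn*=np.sign(nn[2]); S=S[abs((S-c)@nn)<3]
    th=np.arccos(nn[2]); dirx=-nn[:2]/np.linalg.norm(nn[:2])  # placeholder
    # lid rises toward the front: normal leans toward hinge(+x)
    ex=nn[:2]/np.linalg.norm(nn[:2]); ey=np.array([-ex[1],ex[0]]); yaw=np.arctan2(ex[1],ex[0])
    # hull-based yaw: line along hinge in-plane
    A=np.c_[np.cos(th)*ex, ]; 
    e1=np.r_[np.cos(th)*ex,-np.sin(th)]; e2=np.r_[ey,0]
    uv=np.c_[(Q-c)@e1,(Q-c)@e2].astype(np.float32); rr=cv2.minAreaRect(uv)
    # hinge: plane at z=67
    xh=(c[2]-66)/np.sin(th)
    H=c+xh*e1; k=np.percentile(uv[:,1],[.5,99.5]); 
    O=(c+xh*e1)[:2]+k.mean()*ey-77*ex
    print(n,"th",th,"yaw",np.degrees(yaw),"rect",rr,"u",np.percentile(uv,[.5,99.5],axis=0).round(1).tolist(),"xh",xh,"O",O, "c",c)
    # lip/white: body
E
```

```text
top th 0.4812951637025799 yaw -14.160085818180946 rect ((8.756515502929688, 1.8743362426757812), (163.9408416748047, 207.1847686767578), 0.6026156544685364) u [[-71.4, -100.0], [88.6, 103.7]] xh 94.7756267980608 O [546.51829834 235.05839356] c [539.26807869 234.97180185 109.87425265]
side th 0.4785889602541245 yaw -14.64587943840116 rect ((7.217826843261719, 15.810600280761719), (164.86817932128906, 207.89886474609375), 0.9136656522750854) u [[-73.6, -87.0], [86.6, 113.6]] xh 91.68325703853368 O [544.86217233 231.14965856] c [537.25294022 219.36475889 108.22262734]
```

Request:
step_arm(
  plan="0 0 3 32 -40 0 255; 0 0 6 64 -80 0 255; 0 0 9 96 -120 0 255; 0 0 12 128 -160 0 255; 0 0 12 158 -198 0 255; 0 0 12 188 -236 0 255; 0 0 12 218 -274 0 255; 0 0 12 238 -300 0 255",
)

```text
clock: 0.9
eef_pos: [518.5, 256.5, 245.1]
tcp_rot: [-3.141, 0.0, 2.887]
contact_force: [0.8, 0.2, -0.2]
opening: 0.001
grasp_force: 0.0
```

```bash
python3 - <<'E'
from h import *
s=r.sense(); print(s["clock"],s["eef_pos"],s["tcp_rot"],s["opening"],s["contact_force"])
p,d,P=cloud("wrist"); cv2.imwrite("pics/w1.png",p[...,::-1]); np.savez("w1.npz",p=p,d=d,P=P)
E
```

```text
0.9 [518.4751819  256.52111398 245.08155594] [-3.14101325e+00  1.91731209e-04  2.88689694e+00] 0.0009799452387824006 [ 0.84737136  0.20201275 -0.16275602]
```

View pics/w1.png

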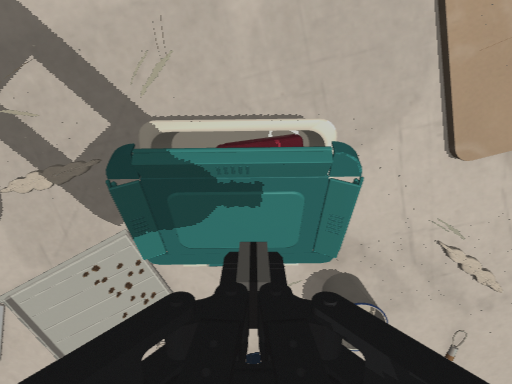

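The wrist view shows the ribs at pixels (233,171) front, (337,222) left and (138,222) right. The fingertips are at (253,245), and the white front lip is along row 125. I'll turn the ribs into positions.

```bash
python3 - <<'E'
from h import *
z=np.load("w1.npz"); p,d,P=z["p"],z["d"],z["P"]
def md(u,v,k=3):
    w=P[v-k:v+k+1,u-k:u+k+1].reshape(-1,3); return np.median(w,0)
F,L,R=md(233,171),md(337,222),md(138,222)
for a in(F,L,R,md(160,125,2),md(310,125,2),md(235,195)): print(a.round(1))
e=(L-R)[:2]; print("LR dist",np.linalg.norm(L-R),"yaw",np.degrees(np.arctan2(e[1],e[0]))-90)
# refine the box from lid panel plane
m=teal(p)&(d>0)&(np.mgrid[:384,:512][0]<235)&(np.mgrid[:384,:512][1]>180)&(np.mgrid[:384,:512][1]<300)&(np.mgrid[:384,:512][0]>185)
S=P[m]
for _ in range(5):
    c=S.mean(0); n=np.linalg.svd(S-c)[2][2]; n*=np.sign(n[2]); S=S[abs((S-c)@n)<2]
th=np.arccos(n[2]);yaw=np.arctan2(n[1],n[0]);print("th",th,"yaw",np.degrees(yaw))
ex=np.array([np.cos(yaw),np.sin(yaw)]);ey=np.array([-ex[1],ex[0]])
u=(c[2]-66)/np.tan(th); H=c[:2]+u*ex; M=(L+R)[:2]/2
O=H-77*ex; O=O+((M-O)@ey)*ey; print("O",O)
for a in(F,L,R):print((a[:2]-O)@ex,(a[:2]-O)@ey)
# white lip front edge
w=(P[...,2]>50)&(P[...,2]<75)&(p.min(-1)>120)&(d>0); Q=P[w]; b=np.c_[(Q[:,:2]-O)@ex,(Q[:,:2]-O)@ey]; print(np.percentile(b,[1,5,50,95,99],axis=0))
E
```

```text
[495.2 244.9 139.5]
[570.6 318.3 112.1]
[525.5 146.3 112.8]
[451.9 179.8  63.6]
[488.2 318.4  63.8]
[519.2 238.6 123.4]
LR dist 177.8246207058344 yaw -14.708820461213506
th 0.47478598906831315 yaw -13.929787865933978
O [552.35103377 231.24869713]
-58.797090591926676 -0.48306091466569256
-3.2259743535765857 88.90344180767917
-5.643707312312152 -88.90344180767919
[[-89.44469635 -78.90903604]
 [-88.91028476 -70.43573867]
 [-83.33877566  14.71255966]
 [-30.97017791  89.69190586]
 [119.6994766  132.91421535]]
```

Request:
step_arm(
  plan="0 0 0 8 -10 -40 255; 0 0 0 16 -21 -80 255; 0 0 0 16 -21 -95 255; 0 0 0 16 -21 -105 255; 0 0 0 16 -21 -110 255; 0 0 0 15 -21 -115 255; 0 0 0 15 -21 -118 255; 0 0 0 14 -20 -121 255",
)

```text
clock: 1.75
eef_pos: [531.5, 239.8, 125.1]
tcp_rot: [3.141, 0.001, 2.889]
contact_force: [0.4, -0.7, 0.4]
opening: -0.003
grasp_force: 0.3
```

Request:
step_arm(
  plan="0 0 0 -1 0 -6 255; 0 0 0 -3 1 -12 255; 0 0 0 -4 1 -18 255; 0 0 0 -6 1 -24 255; 0 0 0 -7 2 -30 255; 0 0 0 -8 2 -35 255; 0 0 0 -9 2 -39 255; 0 0 0 -9 2 -41 255",
)

```text
clock: 2.55
eef_pos: [521.7, 241.1, 82.8]
tcp_rot: [-3.141, -0.001, 2.888]
contact_force: [-0.2, -0.8, 2.0]
opening: -0.0
grasp_force: 0.2
```

Request:
step_arm(
  plan="0 0 0 0 0 -1 255; 0 0 0 0 0 -2 255; 0 0 0 0 0 -2 255",
)

```text
clock: 2.85
eef_pos: [522.1, 241.2, 81.3]
tcp_rot: [3.142, 0.0, 2.888]
contact_force: [-0.6, 0.1, 0.3]
opening: -0.002
grasp_force: 0.0
```

Request:
step_arm(
  plan="0 0 0 0 0 -1 255; 0 0 0 0 0 -2 255; 0 0 0 0 0 -2 255",
)

```text
clock: 3.15
eef_pos: [522.3, 241.4, 80.8]
tcp_rot: [3.141, 0.0, 2.888]
contact_force: [-6.0, -2.4, 16.8]
opening: 0.001
grasp_force: 8.1
```

Request:
step_arm(
  plan="0 0 0 0 0 3 255; 0 0 0 0 0 20 255; 0 0 0 0 0 60 255; 0 0 0 0 0 100 255; 0 0 0 0 0 150 255; 0 0 0 0 0 165 255; 0 0 0 0 0 165 255",
)

```text
clock: 3.85
eef_pos: [523.6, 241.9, 247.5]
tcp_rot: [3.138, 0.005, 2.888]
contact_force: [0.9, -0.1, -0.2]
opening: -0.003
grasp_force: 0.0
```

```bash
python3 - <<'E'
from h import *
s=r.sense(); print(s["clock"],s["eef_pos"],s["tcp_rot"],s["contact_force"])
p,d,P=cloud("wrist"); cv2.imwrite("pics/w2.png",p[...,::-1]); np.savez("w2.npz",p=p,d=d,P=P)
E
```

```text
3.85 [523.59847805 241.94516332 247.53504723] [3.13783512 0.00462974 2.88819719] [ 0.8558748  -0.11027    -0.15148494]
```

View pics/w2.png

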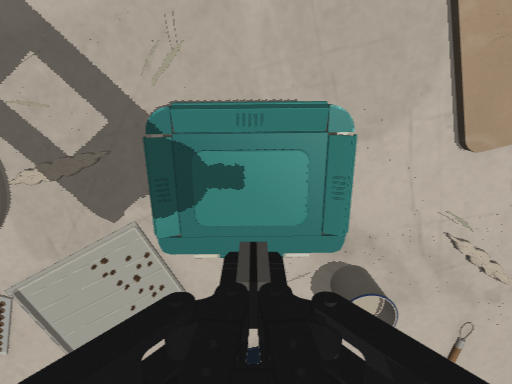

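The lid now looks shut. The ribs are at pixels (250,120) front, (340,187) left and (161,190) right.

```bash
python3 - <<'E'
from h import *
z=np.load("w2.npz"); p,d,P=z["p"],z["d"],z["P"]
md=lambda u,v,k=2: np.median(P[v-k:v+k+1,u-k:u+k+1].reshape(-1,3),0)
F,L,R=md(250,120),md(340,187),md(161,190)
for a in(F,L,R,md(300,165),md(250,142),md(250,242),md(250,108,1),md(351,187,1),md(330,187,1)): print(a.round(1))
e=(L-R)[:2]; yaw=np.arctan2(-e[0],e[1]); print(np.linalg.norm(L-R),np.degrees(yaw))
m=(teal(p)&(d>0)&(P[...,2]>50)).astype(np.uint8)
Q=P[m>0][:,:2].astype(np.float32); print(cv2.minAreaRect(Q))
E
```

```text
[470.7 252.4  70.3]
[556.1 322.6  70.9]
[514.4 149.   70.8]
[525.3 288.7  67. ]
[491.4 246.9  65.3]
[510.9 242.2 236.4]
[459.9 255.3  73.4]
[562.6 334.5  64.9]
[555.4 313.7  67.7]
178.54596588649804 -13.503005158309907
((534.4111328125, 236.10598754882812), (206.50035095214844, 164.52894592285156), 76.13591766357422)
```

Request:
step_arm(
  plan="0 0 0 -25 5 -20 255; 0 0 0 -53 10 -60 255; 0 0 0 -53 10 -100 255; 0 0 0 -53 10 -135 255; 0 0 0 -53 10 -152 255; 0 0 0 -53 10 -155 255; 0 0 0 -53 10 -155 255",
)

```text
clock: 4.6
eef_pos: [468.1, 250.7, 88.0]
tcp_rot: [-3.14, -0.002, 2.888]
contact_force: [-0.1, -0.2, -0.1]
opening: 0.004
grasp_force: 0.0
```

Request:
step_arm(
  plan="0 0 0 2 1 -1 255; 0 0 0 2 1 -2 255; 0 0 0 2 1 -3 255; 0 0 0 2 1 -4 255; 0 0 0 2 1 -5 255; 0 0 0 2 1 -6 255",
)

```text
clock: 5.2
eef_pos: [471.1, 252.3, 83.4]
tcp_rot: [3.141, 0.0, 2.888]
contact_force: [0.9, -0.1, 0.6]
opening: 0.0
grasp_force: 0.0
```

Request:
step_arm(
  plan="0 0 0 0 0 -1 255; 0 0 0 0 0 -2 255; 0 0 0 0 0 -3 255; 0 0 0 0 0 -3 255",
)

```text
clock: 5.6
eef_pos: [471.0, 252.3, 81.0]
tcp_rot: [-3.142, -0.0, 2.888]
contact_force: [-2.6, -1.1, 11.2]
opening: -0.004
grasp_force: 5.6
```

Request:
step_arm(
  plan="0 0 0 0 0 -1 255; 0 0 0 0 0 -2 255; 0 0 0 0 0 -2 255",
)

```text
clock: 5.9
eef_pos: [471.1, 252.4, 80.8]
tcp_rot: [3.141, 0.0, 2.888]
contact_force: [-9.7, -5.0, 34.9]
opening: -0.001
grasp_force: 17.5
```

Request:
step_arm(
  plan="0 0 0 0 0 4 255; 0 0 0 0 0 30 255; 0 0 0 15 -3 75 255; 0 0 0 35 -7 120 255; 0 0 0 52 -10 160 255; 0 0 0 52 -10 166 255; 0 0 0 52 -10 166 255",
)

```text
clock: 6.6
eef_pos: [523.8, 242.4, 245.5]
tcp_rot: [3.14, 0.002, 2.888]
contact_force: [-0.9, -0.4, -0.6]
opening: -0.003
grasp_force: 0.0
```

```bash
cat > chk.py <<'E'
from h import *
import sys
s=r.sense(); print(s["clock"],s["eef_pos"],s["tcp_rot"],s["contact_force"])
p,d,P=cloud("wrist"); n=sys.argv[1]; cv2.imwrite(f"pics/{n}.png",p[...,::-1]); np.savez(n+".npz",p=p,d=d,P=P)
m=teal(p)&(d>0)
O=np.array([537.5,235.7]);a=np.radians(-13.7);ex=np.array([np.cos(a),np.sin(a)]);ey=np.array([-ex[1],ex[0]])
B=P[m]; b=np.c_[(B[:,:2]-O)@ex,(B[:,:2]-O)@ey,B[:,2]]
for nm,x,y in(("F",-70,0),("Fout",-76,0),("F+",-76,45),("F-",-76,-45),("L",-1,89),("Lout",-1,95),("R",-1,-89),("Rout",-1,-95),("panel",-25,40)):
    k=np.hypot(b[:,0]-x,b[:,1]-y)<4; print(nm,k.sum(),np.median(b[k,2]).round(1) if k.any() else None)
E
python3 chk.py w3
```

```text
6.6 [523.76773071 242.41422078 245.45809718] [3.13989619e+00 1.98754936e-03 2.88769570e+00] [-0.9420239  -0.38285041 -0.64248771]
F 58 66.4
Fout 59 66.3
F+ 58 66.3
F- 59 66.5
L 49 71.3
Lout 46 73.1
R 54 71.2
Rout 54 73.9
panel 51 67.7
```

View pics/w3.png

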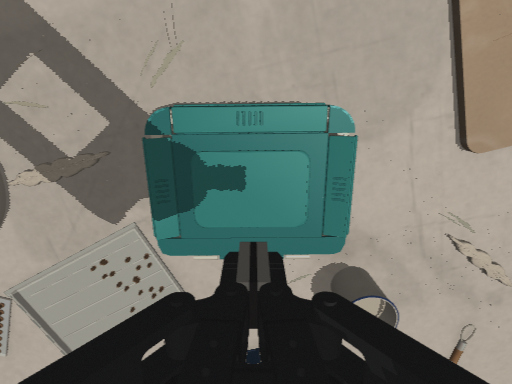

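The front flap is down level at 66.4 mm and stayed there, and the box hasn't moved. Next is the left flap, with the tool turned 90°.

Request:
step_arm(
  plan="0 0 -8 4 10 -10 255; 0 0 -16 8 20 -20 255; 0 0 -24 12 30 -30 255; 0 0 -32 16 40 -40 255; 0 0 -40 20 50 -50 255; 0 0 -48 24 60 -60 255; 0 0 -56 28 70 -70 255; 0 0 -64 32 80 -80 255",
)

```text
clock: 7.45
eef_pos: [553.2, 322.0, 161.2]
tcp_rot: [-3.137, 0.001, 1.766]
contact_force: [0.5, 0.3, 0.1]
opening: 0.001
grasp_force: 0.0
```

Request:
step_arm(
  plan="0 0 -8 0 0 -20 255; 0 0 -16 0 0 -40 255; 0 0 -24 0 0 -60 255; 0 0 -25 0 0 -68 255; 0 0 -25 0 0 -72 255; 0 0 -25 0 0 -72 255",
)

```text
clock: 8.05
eef_pos: [554.4, 322.0, 91.5]
tcp_rot: [-3.14, 0.001, 1.338]
contact_force: [0.2, -0.3, 0.0]
opening: -0.0
grasp_force: 0.0
```

Request:
step_arm(
  plan="0 0 0 1 1 -3 255; 0 0 0 1 1 -5 255; 0 0 0 1 1 -7 255; 0 0 0 1 1 -8 255; 0 0 0 1 1 -9 255; 0 0 0 1 1 -10 255; 0 0 0 1 1 -11 255; 0 0 0 1 1 -11 255",
)

```text
clock: 8.85
eef_pos: [555.7, 322.9, 81.1]
tcp_rot: [-3.141, 0.001, 1.335]
contact_force: [-1.2, 0.0, 0.9]
opening: 0.005
grasp_force: 1.2
```

Request:
step_arm(
  plan="0 0 0 0 0 -1 255; 0 0 0 0 0 -2 255; 0 0 0 0 0 -2 255",
)

```text
clock: 9.15
eef_pos: [555.8, 323.0, 80.9]
tcp_rot: [-3.141, 0.001, 1.335]
contact_force: [-6.4, -4.2, 18.5]
opening: 0.0
grasp_force: 9.6
```

Request:
step_arm(
  plan="0 0 0 0 0 -1 255; 0 0 0 0 0 -1 255; 0 0 0 0 0 3 255; 0 0 0 0 0 25 255; 0 0 0 -10 -40 40 255; 0 0 0 -20 -80 50 255; 0 0 0 -30 -125 50 255; 0 0 0 -40 -170 50 255",
)

```text
clock: 9.95
eef_pos: [515.5, 151.9, 129.5]
tcp_rot: [3.141, -0.0, 1.336]
contact_force: [-0.2, -0.5, -0.6]
opening: 0.003
grasp_force: 0.0
```

Request:
step_arm(
  plan="0 0 0 -2 -3 -20 255; 0 0 0 -2 -3 -34 255; 0 0 0 -2 -3 -40 255; 0 0 0 -2 -3 -40 255",
)

```text
clock: 10.35
eef_pos: [513.8, 150.9, 88.3]
tcp_rot: [-3.14, 0.001, 1.336]
contact_force: [0.1, 0.9, 0.5]
opening: -0.0
grasp_force: 0.2
```

Target is (514.4,149).

Request:
step_arm(
  plan="0 0 0 0 -2 1 255; 0 0 0 0 -2 -1 255; 0 0 0 0 -2 -2 255; 0 0 0 0 -2 -4 255; 0 0 0 0 -2 -6 255; 0 0 0 0 -2 -7 255; 0 0 0 0 -2 -8 255; 0 0 0 0 -2 -8 255",
)

```text
clock: 11.15
eef_pos: [513.9, 148.3, 81.1]
tcp_rot: [-3.141, 0.0, 1.335]
contact_force: [-1.2, -0.5, 1.0]
opening: 0.0
grasp_force: 0.1
```

Request:
step_arm(
  plan="0 0 0 0 0 -1 255; 0 0 0 0 0 -2 255; 0 0 0 0 0 -2 255",
)

```text
clock: 11.45
eef_pos: [514.1, 148.3, 80.8]
tcp_rot: [3.142, -0.0, 1.335]
contact_force: [-7.2, -2.5, 22.0]
opening: 0.002
grasp_force: 11.4
```

Request:
step_arm(
  plan="0 0 0 0 0 -1 255; 0 0 0 0 0 3 255; 0 0 0 0 0 40 255; 0 0 8 0 30 80 255; 0 0 16 3 60 120 255; 0 0 24 6 90 150 255; 0 0 32 9 94 166 255; 0 0 40 9 94 166 255",
)

```text
clock: 12.25
eef_pos: [524.6, 244.2, 248.3]
tcp_rot: [3.136, 0.0, 2.04]
contact_force: [0.0, -0.9, 0.3]
opening: 0.0
grasp_force: 0.0
```

Request:
step_arm(
  plan="0 0 8 0 0 0 255; 0 0 16 0 0 0 255; 0 0 24 0 0 0 255; 0 0 32 0 0 0 255; 0 0 40 0 0 0 255; 0 0 48 0 0 0 255; 0 0 49 0 0 0 255; 0 0 49 0 0 0 255",
)

```text
clock: 13.05
eef_pos: [522.9, 242.2, 245.1]
tcp_rot: [-3.141, -0.0, 2.885]
contact_force: [1.0, 0.5, -0.4]
opening: 0.003
grasp_force: 0.0
```

```bash
python3 chk.py w4; python3 - <<'E'
from h import *
p,d,P=cloud("top"); z=np.load("top0.npz"); df=cv2.absdiff(p,z["p"]).max(-1)
cv2.imwrite("pics/top1.png",p[...,::-1])
# changed regions in the top view
n,l,s,c=cv2.connectedComponentsWithStats(cv2.morphologyEx((df>40).astype(np.uint8),cv2.MORPH_OPEN,np.ones((3,3))))
print(s[1:][s[1:,4]>15])
E
```

```text
13.05 [522.94835917 242.20743989 245.13425711] [-3.14143379e+00 -1.97072218e-04  2.88515768e+00] [ 0.98344221  0.45203078 -0.35781496]
F 56 68.0
Fout 60 67.9
F+ 62 68.2
F- 58 68.1
L 47 67.8
Lout 47 68.0
R 51 68.0
Rout 46 68.1
panel 53 69.4
[[ 253  105   19    8  105]
 [ 249  115   15   27  126]
 [ 216  130   31   27  430]
 [ 276  134   10    6   51]
 [ 156  143  159  180 8550]
 [ 156  197    7   58  221]
 [ 218  208  198  176 8912]
 [ 257  224   17    9   94]
 [ 248  230    6    4   20]
 [ 298  239   55   82 1612]
 [ 126  302   89   82 2462]
 [   0  328   89   56 2787]]
```

View pics/w4.png

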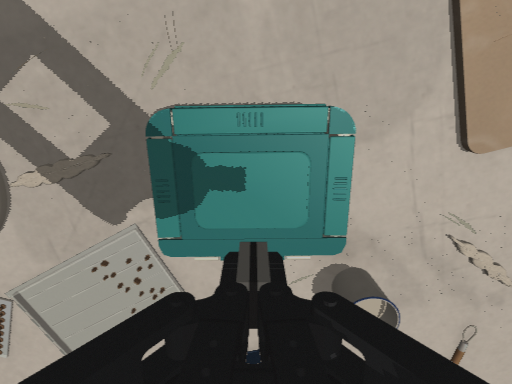

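All three flaps now sit level with the lid at about 68 mm, with no raised edges, and the box and the things around it are where they were. I'll back the arm off and hand the job in.

Request:
step_arm(
  plan="0 0 0 -20 20 20 255; 0 0 0 -40 50 40 255; 0 0 0 -60 80 50 255; 0 0 0 -80 110 50 255; 0 0 0 -90 130 50 255; 0 0 0 -90 130 50 255; 0 0 0 -90 130 50 255",
)

```text
clock: 13.85
eef_pos: [432.9, 372.2, 295.2]
tcp_rot: [-3.141, 0.0, 2.888]
contact_force: [0.2, -0.2, -0.1]
opening: 0.0
grasp_force: 0.0
```

```bash
python3 -c "
from rig import r
s=r.sense();print(s['eef_pos'],abs(s['qvel']).max());print(r.sign_off())"
```

```text
[432.90948225 372.22823511 295.15334518] 0.02487856615039249
the job is handed in; nothing more can be done
None
```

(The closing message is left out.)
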